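# Bolt down the specimen chest for sea

### The job

The ship is about to sail: bolt down the lid of the wooden specimen chest. With a fingertip, gently push the red knob of the barrel bolt along its slot until the bolt is fully home in its keeper, then push the knob round the corner of the slot and all the way down into the side notch, so that it lies level. Only push: do not pinch the knob or lift the lid, leave the jars and everything else undisturbed, and finish clear of it all.

Things in the scene. Friction and masses are not known exactly. Their poses are not given: they have to be found in the camera images.
- chest: Plywood specimen chest screwed to the bench (it cannot move), 230 mm (x) by 350 mm (y) by 100 mm high. Origin: under its centre, on the bench; z up. Its top is in two level pieces: a fixed deck at the +y end (y from 51 to 175 mm) and a hinged lid over the rest (top 100 mm above the bench). The bolt lies on the lid along the chest's y axis, at chest x = 0.
- slot_corner (a point): Corner of the slot, on the rod's axis: chest (0, 13, 115) mm, 15 mm above the lid. The steel tube of the bolt is 26 mm wide, runs from chest y = -75 to 43 mm, top 28 mm above the lid, on a base plate 46 mm wide. Its slot is an L: a straight leg along the tube's top, running in chest +y, that ends in a side notch 13.5 mm wide, cut in the chest +x side of the tube.
- keeper_mid (a point): Middle of the steel keeper on the deck, on the rod's axis: chest (0, 71, 115) mm. An arch 26 mm wide, 22 mm long (chest y from 60 to 82 mm), top 28 mm above the deck; the rod enters it.
- lid (a joint): Hinge of the lid (0.8 kg), along the chest's x axis on the lid's outer edge at chest y = -175 mm; 0 shut, grows as the lid is lifted (rad). It should stay shut.
- bolt (a joint): Slide of the bolt rod (16 mm thick) and its knob along chest +y: 0 drawn back, 0.046 m fully shot through the keeper, against a stop. The knob's pin stands at chest y = -33 mm plus this value. Once the knob is in the notch the rod can only stand between about 0.042 and 0.046. Stiff: about 3 N to slide; stays where it is left.
- knob (a joint): Turn of the knob and its pin about the rod's axis (chest x = 0, 15 mm above the lid): 0 upright, 1.57 rad lying level in the notch, pointing to chest +x, against a stop. In the straight leg the slot holds it within about 0.15 rad of upright (the edges give a little if forced); it turns only where the notch is. Stiff: about 1 N at the ball; stays where it is left.
- knob_ball (a point): Centre of the knob's red ball, 20 mm in diameter, 40 mm from the rod's axis on a steel pin 8 mm thick. Upright it is 55 mm above the lid (155 mm above the bench); level it is 15 mm above the lid. A straight downward push on the ball can bind by friction while the knob is still steep (turned less than about 1 rad): push it sideways first, or go outward with it along its arc.
- knob_home (a point): Where the centre of the red ball is when the bolt is fully shot and the knob lies level in the notch: chest (40, 13, 115) mm.
- jar_amber: Amber glass jar with white cap, 44 mm in diameter, 62 mm high, standing on the chest's fixed deck. Origin: centre of its underside.
- jar_green: Green glass jar with black cap, 44 mm in diameter, 62 mm high, standing on the chest's fixed deck. Origin: centre of its underside.
- dish: Glass dish 90 mm in diameter, 16 mm high, on the bench on the chest's -y side. Origin: centre of its underside.
- dropper: Small amber dropper bottle, 32 mm in diameter, 75 mm high, on the bench on the chest's +x side. Origin: centre of its underside.
- wash_bottle: White wash bottle with red cap, 64 mm in diameter, 170 mm high, on the bench. Origin: centre of its underside.
- mug: Blue mug, 76 mm in diameter, 90 mm high, on the bench. Origin: centre of its underside.
- forceps: Steel forceps lying on the bench on the chest's +y side, about 120 mm long, 6 mm high. Origin: underside, mid-length.

How it is judged (in metres and radians):
On the way, in this order (a step that is already met when the one before it is completed fails the run):
1. the bolt is pushed home along the straight leg of the slot (value of joint bolt above 0.041 m and value of joint knob below 1 rad), for 0.05 s.
2. the knob is turned down into the notch until it lies level (value of joint bolt above 0.041 m and value of joint knob above 1.4 rad), for 0.1 s.
At the end, for the whole second after the job is handed in: The bolt is shot at least 41 of its 46 mm, the knob is turned down at least 1.40 rad (80 degrees) into the notch so that its ball is within 9 mm of its home, both are at rest, and the lid is shut (all of step 2 and distance between knob_ball and knob_home below 0.009 m and value of joint lid below 0.02 rad and velocity of joint knob between -0.05 and 0.05 rad/s and velocity of joint bolt between -0.01 and 0.01 m/s); the robot touches nothing.
It fails at once if the lid is lifted (value of joint lid above 0.05 rad).
It fails at once if the knob is pinched or forced (the fingers press on the chest or its bolt with more than 32 N) (contact force between the fingers and chest above 32 N).
It fails at once if a bystander is shoved or lifted by more than 15 mm, or tipped (distance of any of jar_amber, jar_green, dish, dropper, wash_bottle, mug, forceps from where it was at the start of the episode above 0.015 m or angle between any of jar_amber, jar_green, dropper, wash_bottle, mug's own z axis and vertical above 0.3 rad).
It also fails if it takes over 48 s, if anything falls off the work surface, if the arm or the gripper's body presses on something with over 40 N, if the wrist force passes 120 N, or if a joint passes its speed limit or range.

### The arm

A 6-joint arm with a two-finger parallel gripper is mounted at the origin on the work surface. World frame = base frame: x ahead of the robot, y to its left, z up, the work surface at z = 0. Lengths are in m, angles in degrees, forces in N, time in s.
With the tool pointing down it reaches from about 0.25 to 0.8 m from the base axis. Payload 3.9 kg.
Tool frame: the origin (TCP) lies at the centre of the arm's flange, where the gripper is bolted on; the fingertips stand robot.finger_overhang ahead of it and the grasp point (between the pads) lies 155 mm ahead of it (robot.finger_overhang is the distance from the TCP to the fingertips, in m); z points along the fingers, y is the direction in which the jaws open and shut (so a half turn about z gives the same grasp; the last joint's range is limited). The gripper opens to 85 mm and grips with 20 to 120 N. Pads are 22 mm wide; open, the fingers measure 114 mm over their backs; the gripper's body (76 mm by 85 mm) begins 54 mm behind the grasp point. The pads swing forward as they close: fully open they stand 13 mm farther back than shut.
Start: joints at [-66.864, 14.897, -7.913, 67.191, 0, 90], TCP at [0.206, -0.483, 0.405] pointing down, gripper open.
Joint ranges: [-159.42, 159.42], [-47.68, 98.78], [-73.54, 78.23], [-108.79, 121.32], [-90, 84.71], [-180, 180]. Speed limits (degrees/s): [147.25, 147.25, 180, 180, 180, 180].

### API

Orientations are given as [roll, pitch, yaw] about the fixed x, y, z axes, in that order (R = Rz(yaw) Ry(pitch) Rx(roll)).
In Python, from workcell import readout, vision, finish_job, robot gives the robot as it stands.
- The arm moves only by the tool carry_out, never from a script. Its argument "steps" is a list of rows, each a list of 7 numbers: the shift along the tool's x, y, z in m, then the turn, a rotation vector about the tool's x, y, z in degrees, then the opening, from 0 (shut) to 1 (fully open). A call has 1 to 12 rows; each row shifts and turns the commanded pose from where the row before left it, along the tool's axes as they then stand; what a row does not reach is not made up. A row lasts 1/12 s, in which the tool goes at most 41.7 mm and 7.16 degrees, less where a joint would pass 70% of its speed; a pose out of reach is approached as far as the arm can. A call with a gripper value outside its range is refused whole. The fingers move at their own pace and stop on an object; the grip force is fixed at half the most. Time passes only in rows, so rows that do not move let the fingers close. It gives the time, the measured TCP pose, the force and the opening at its end, in the units of the state.
- readout.get_obs(): the state, without advancing time (a new reading comes with each control period).
- vision.camera(name): name is "scene" or "top" or "wrist"; returns a dict with "image" (384x512x3 uint8, red, green, blue), "z_map" (384x512 float32, m along the optical axis (not along the pixel's ray), 0 where there is no reading), "fx", "fy", "cx", "cy" (pixels), "k1" (the pictures are not rectified: a ray, as slopes to the right and down, at radius r is drawn at 1 + k1 r^2 times it, then the intrinsics apply), "R" (3x3) and "t" (3): a world point X has camera coordinates R X + t. Camera axes: x right, y down, z forward; pixel columns grow to the right and rows downward; lengths in m; the calibration is good to about 2 mm. A picture is of the moment at which its call begins.
- finish_job(): hands the job in, once; it reports no verdict.
The state is a dict: "t": time; "qpos": joint angles; "joint_velocities": joint speeds; "tau": joint torques, N m; "tcp_pos": TCP position; "tcp_rot": TCP orientation; "force": force on the tool from outside, world axes, zero at the start; "wrist_torque": the same for the moment, N m; "width": finger opening in m.
Only numpy, scipy, OpenCV 4.12 (cv2) and the standard library are available. Lean on these libraries where they do the work, as an engineer would, in place of code of your own. Each camera call takes 0.05 s, during which the arm holds its last target. There are 200 camera calls.

## Working session

There is one attempt and no reset: what is moved stays moved. The work goes in short steps, Python scripts to look and compute and a tool call to move; the robot and the scene stay as the last step left them, time stands still between calls to the robot, and variables do not carry over. Pictures are saved under pics/ and viewed, about 8 in all and at most 12, crops included, and the job is handed in when it is done.

Besides the shell and the picture viewer there is one more tool, called after "Call:" as a command line: name --pt "numbers of a row" for each row, then --argument value for the rest. carry_out: Moves the arm, as the interface text tells. Its arguments: {"type":"object","properties":{"steps":{"type":"array","items":{"type":"array","items":{"type":"number"}}}},"required":["steps"]}

```bash
mkdir -p pics; cat > h.py <<'E'
import numpy as np, cv2
from workcell import readout, vision, finish_job, robot
def rays(c,uv):
    uv=np.atleast_2d(uv).astype(float)
    K=np.array([[c['fx'],0,c['cx']],[0,c['fy'],c['cy']],[0,0,1]]);
    d=np.array([(uv[:,0]-c['cx'])/c['fx'],(uv[:,1]-c['cy'])/c['fy']]).T
    u=d.copy()
    for _ in range(20): u=d/(1+c['k1']*(u**2).sum(1,keepdims=True))
    R=np.array(c['R']);t=np.array(c['t'])
    D=np.c_[u,np.ones(len(u))]
    return -R.T@t, D@R   # origin, dirs (z-depth scaled)
def plane(c,uv,z):
    o,D=rays(c,uv); return o+D*((z-o[2])/D[:,2])[:,None]
def depth(c,uv):
    o,D=rays(c,uv); uv=np.atleast_2d(uv).astype(int)
    return o+D*c['z_map'][uv[:,1],uv[:,0]][:,None]
def cloud(c):
    h,w=c['z_map'].shape; v,u=np.mgrid[:h,:w]
    P=depth(c,np.c_[u.ravel(),v.ravel()]).reshape(h,w,3); P[c['z_map']==0]=np.nan; return P
def red(c):
    hsv=cv2.cvtColor(c['image'],cv2.COLOR_RGB2HSV)
    m=((hsv[...,0]<8)|(hsv[...,0]>172))&(hsv[...,1]>150)&(hsv[...,2]>60)
    n,l,s,ce=cv2.connectedComponentsWithStats(m.astype(np.uint8)); 
    return [(s[i],ce[i]) for i in range(1,n) if s[i,4]>15]
E
python3 - <<'E'
from h import *
a=vision.camera('scene');b=vision.camera('top')
cv2.imwrite('pics/s.png',a['image'][...,::-1]);cv2.imwrite('pics/t.png',b['image'][...,::-1])
o=readout.get_obs();print(o['tcp_pos'],o['tcp_rot'],robot.finger_overhang,o['width'],o['force'])
for c in(a,b):
    print(c['fx'],c['k1'],rays(c,[256,192])[0])
    for s,ce in red(c): print(s,ce,depth(c,ce),plane(c,ce,.155))
E
```

```text
[ 0.20616228 -0.48248906  0.40395137] [-1.79898213e+02  1.22073389e-03  2.31353380e+01] 0.1734 0.085686307843719 [ 0.04274821 -0.26046041 -0.28242956]
353.85197194292164 -0.10468958342764384 [0.98071906 0.6944334  0.7613644 ]
[395 279  15  14 153] [402.0130719  285.88888889] [[0.49958461 0.47182028 0.17031675]] [[0.48711621 0.46605136 0.155     ]]
435.3198263748275 0.02458961056028454 [0.31347683 0.00433025 1.46733616]
[276 194   5   5  22] [277.90909091 196.09090909] [[ 0.58492625 -0.07872174  0.16518342]] [[ 0.58704911 -0.07937124  0.155     ]]
[ 91 221  11   9  78] [ 95.53846154 225.05128205] [[0.49410044 0.46801853 0.16808486]] [[0.49591952 0.47268837 0.155     ]]
```

View pics/s.png

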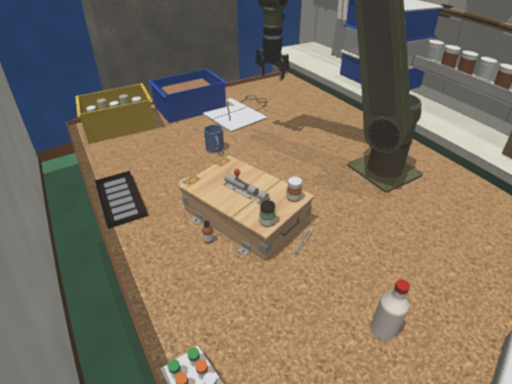

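View pics/t.png

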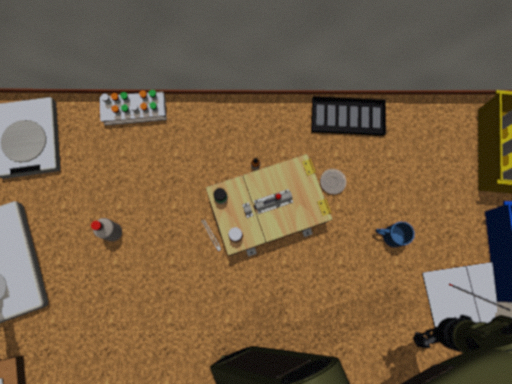

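```bash
python3 - <<'E'
from h import *
b=vision.camera('top')
P=cloud(b); m=(np.abs(P[...,2]-.1)<.012)
m[:140]=0;m[270:]=0;m[:,:195]=0;m[:,345:]=0
m=cv2.morphologyEx(m.astype(np.uint8),cv2.MORPH_CLOSE,np.ones((5,5)))
cs,_=cv2.findContours(m,cv2.RETR_EXTERNAL,cv2.CHAIN_APPROX_NONE)
cn=max(cs,key=cv2.contourArea)
X=plane(b,cn[:,0],.1)[:,:2].astype(np.float32)
(c,s,a)=cv2.minAreaRect(X*1000);print(c,s,a,cv2.boxPoints((c,s,a)))
for s,ce in red(b)[:1]: print(ce,plane(b,ce,.16))
im=cv2.resize(b['image'][140:270,195:345],None,fx=5,fy=4.6*5/4.6,interpolation=3)
cv2.imwrite('pics/t2.png',im[:600,:,::-1])
E
```

```text
(576.6171264648438, -55.62689208984375) (232.53897094726562, 355.6533203125) 19.264314651489258 [[ 408.18823   73.88226]
 [ 525.5277  -261.8568 ]
 [ 745.046   -185.13605]
 [ 627.70654  150.60303]]
[277.90909091 196.09090909] [[ 0.5860068  -0.07905234  0.16      ]]
```

View pics/t2.png

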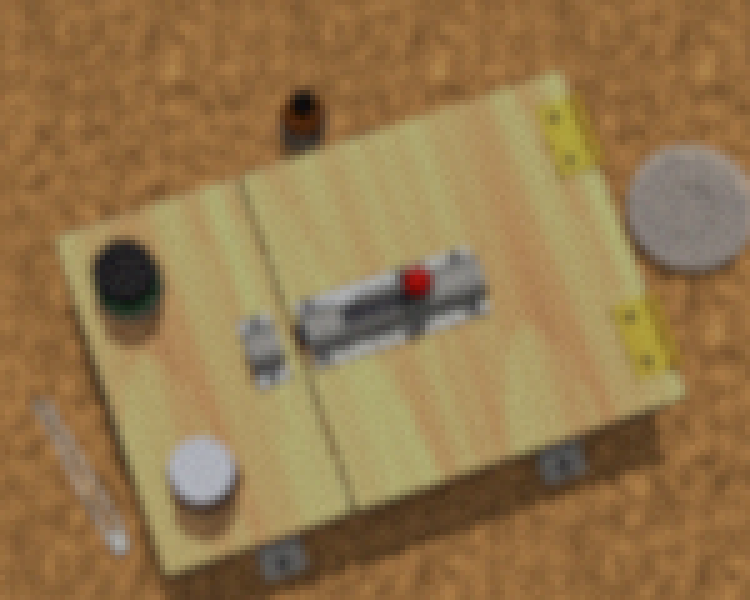

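Call:
carry_out --pt "0.036 -0.013 0 0 0 0 0" --pt "0.036 -0.013 0 0 0 0 0" --pt "0.036 -0.013 0 0 0 0 0" --pt "0.036 -0.013 0 0 0 0 0" --pt "0.036 -0.013 0 0 0 0 0" --pt "0.036 -0.013 0 0 0 0 0" --pt "0.036 -0.013 0 0 0 0 0" --pt "0.036 -0.013 0 0 0 0 0" --pt "0.036 -0.013 0 0 0 0 0" --pt "0.036 -0.013 0 0 0 0 0" --pt "0.036 -0.013 0 0 0 0 0" --pt "0.036 -0.013 0 0 0 3.9 0"

```text
t: 1.15
tcp_pos: [0.5433, -0.1679, 0.4044]
tcp_rot: [-180.0, 0.0, 19.2]
force: [1.0, -1.4, 0.3]
width: -0.0003
```

Call:
carry_out --pt "0.03 -0.01 0 0 0 0 0" --pt "0 0 0 0 0 0 0" --pt "0 0 0 0 0 0 0"

```text
t: 1.4
tcp_pos: [0.5683, -0.1489, 0.4039]
tcp_rot: [-180.0, 0.1, 19.4]
force: [-0.5, -0.7, 0.4]
width: 0.0001
```

```bash
python3 - <<'E'
from h import *
c=vision.camera('wrist');o=readout.get_obs();print(o['t'],o['tcp_pos'],o['tcp_rot'],o['width'],o['force'])
R=np.array(c['R']);print(-R.T@c['t'],c['fx'],R.round(3))
for s,ce in red(c): print(s,ce,depth(c,ce),plane(c,ce,.155))
cv2.imwrite('pics/w1.png',c['image'][...,::-1])
E
```

```text
1.45 [ 0.56733889 -0.14976624  0.40398109] [-1.79964994e+02  9.71749823e-02  1.93188654e+01] 6.299014418296856e-05 [-0.58593961  0.05321121  0.29695022]
[ 0.63654482 -0.12487558  0.37280518] 306.9184107948241 [[ 0.331 -0.943 -0.002]
 [-0.904 -0.318  0.285]
 [-0.27  -0.093 -0.958]]
[161 128  28  28 604] [174.69701987 141.51490066] [[ 0.5896677  -0.08049411  0.16469435]] [[ 0.58748404 -0.0784267   0.155     ]]
```

View pics/w1.png

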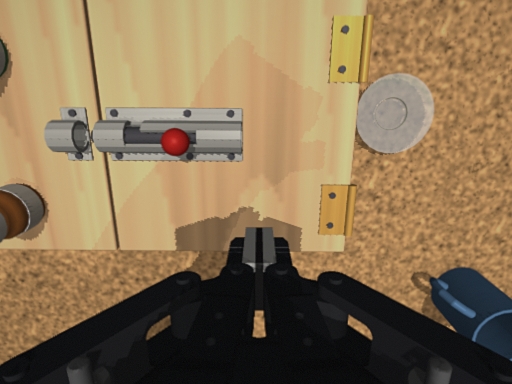

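```bash
python3 - <<'E'
from h import *
c=vision.camera('wrist')
n=['gap top','gap bot','hinge top','hinge bot']
p=plane(c,[[87,5],[117,245],[360,60],[345,248]],.1)
for a,b in zip(n,p):print(a,b)
q=plane(c,[[106,108],[242,108],[242,161],[110,161]],.102);print('plate',q)
print('axis pts plate',(q[0]+q[3])/2,(q[1]+q[2])/2)
ball=plane(c,red(c)[0][1],.155)[0]
for yaw in(19.3,):
    t=np.radians(yaw);ex=np.array([np.cos(t),np.sin(t)]);ey=np.array([-np.sin(t),np.cos(t)])
    for b in [*p,*q,plane(c,[242,135],.115)[0],readout.get_obs()['tcp_pos'],np.array([.5766,-.0556,0])]: print(np.round([(b[:2]-ball[:2])@ex*1e3,(b[:2]-ball[:2])@ey*1e3],1))
E
```

```text
gap top [0.65620774 0.02641825 0.1       ]
gap bot [ 0.45631811 -0.03970942  0.1       ]
hinge top [ 0.69011557 -0.19500157  0.1       ]
hinge bot [ 0.52775408 -0.25313016  0.1       ]
plate [[ 0.58295788 -0.00470279  0.102     ]
 [ 0.62133208 -0.11508382  0.102     ]
 [ 0.57751059 -0.12964093  0.102     ]
 [ 0.53826153 -0.0172488   0.102     ]]
axis pts plate [ 0.56060971 -0.0109758   0.102     ] [ 0.59942133 -0.12236237  0.102     ]
[99.5 76.2]
[-111.1   79.8]
[  58.3 -144. ]
[-114.2 -145.2]
[20. 71.]
[ 19.8 -45.8]
[-26.4 -45.1]
[-26.3  74. ]
[ -1.6 -46.2]
[-43.4 -61.1]
[-2.8 25.1]
```

Call:
carry_out --pt "0.021 0 0 0 0 0 0" --pt "0.021 0 0 0 0 0 0" --pt "0 0 0.02 0 0 0 0" --pt "0 0 0.02 0 0 0 0" --pt "0 0 0.02 0 0 0 0" --pt "0 0 0.015 0 0 0 0" --pt "0 0 0.01 0 0 0 0" --pt "0 -0.01 0 0 0 0 0" --pt "0 -0.01 0 0 0 0 0" --pt "0 -0.008 0 0 0 0 0" --pt "0 0 0 0 0 0 0"

```text
t: 2.42
tcp_pos: [0.5972, -0.1084, 0.3212]
tcp_rot: [-180.0, -0.1, 19.3]
force: [-0.0, -0.5, 0.6]
width: 0.0001
```

```bash
cat >> h.py <<'E'
t_=np.radians(19.3);B0=np.array([.5875,-.0784,.155])
F=np.array([[np.cos(t_),np.sin(t_),0],[-np.sin(t_),np.cos(t_),0],[0,0,1]])
def rel(p): return (F@(np.asarray(p)-B0)*1e3).round(1)
def state():
    o=readout.get_obs();p=np.array(o['tcp_pos'])-[0,0,robot.finger_overhang]
    print('t',o['t'],'tip',rel(p),'rot',np.round(o['tcp_rot'],1),'F',np.round(F@o['force'],1))
    c=vision.camera('wrist')
    for s,ce in red(c):
        print('red',s,ce.round(1),'@.155',rel(plane(c,ce,.155)[0]),'depth',rel(depth(c,ce)[0]))
    return c
E
python3 - <<'E'
from h import *
c=state();cv2.imwrite('pics/w2.png',c['image'][...,::-1])
E
```

```text
t 2.4167 tip [ -0.7 -31.5  -7.2] rot [-1.80e+02 -1.00e-01  1.93e+01] F [-0.2 -0.4  0.6]
red [ 175  230   41   41 1281] [195.  249.8] @.155 [-0.1 -0.   0. ] depth [ 4.8 -2.2  9.2]
```

View pics/w2.png

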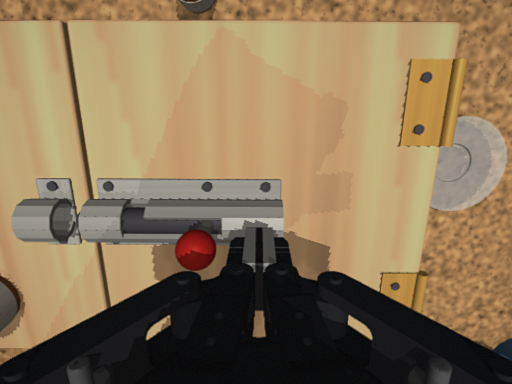

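Call:
carry_out --pt "0 -0.004 0 0 0 0 0" --pt "0 -0.004 0 0 0 0 0" --pt "0 -0.004 0 0 0 0 0" --pt "0 -0.004 0 0 0 0 0" --pt "0 -0.004 0 0 0 0 0" --pt "0 -0.004 0 0 0 0 0" --pt "0 -0.004 0 0 0 0 0" --pt "0 -0.004 0 0 0 0 0" --pt "0 -0.004 0 0 0 0 0" --pt "0 -0.003 0 0 0 0 0" --pt "0 0 0 0 0 0 0"

```text
t: 3.38
tcp_pos: [0.5848, -0.0724, 0.32]
tcp_rot: [-180.0, -0.0, 19.3]
force: [1.6, -1.0, 2.4]
width: -0.0002
```

```bash
python3 - <<'E'
from h import *
c=state()
E
```

```text
t 3.3833 tip [-0.6  6.5 -8.4] rot [-180.    -0.    19.3] F [ 1.2 -1.5  2.4]
red [ 192  231   38   41 1212] [210.8 250.8] @.155 [ 0.1 30.2  0. ] depth [ 4.6 28.7  8.3]
```

Call:
carry_out --pt "0 -0.003 0 0 0 0 0" --pt "0 -0.003 0 0 0 0 0" --pt "0 -0.003 0 0 0 0 0" --pt "0 -0.001 0 0 0 0 0" --pt "0 -0.001 0 0 0 0 0" --pt "0 -0.001 0 0 0 0 0" --pt "0 0 0 0 0 0 0"

```text
t: 4.02
tcp_pos: [0.5809, -0.0617, 0.3198]
tcp_rot: [-180.0, -0.0, 19.2]
force: [1.7, -1.7, 2.3]
width: -0.0
```

```bash
python3 - <<'E'
from h import *
c=state()
E
```

```text
t 4.0167 tip [-0.7 18.  -8.6] rot [-180.    -0.    19.2] F [ 1.  -2.1  2.3]
red [ 192  231   38   41 1212] [210.7 250.7] @.155 [ 0.  41.5  0. ] depth [ 4.3 40.1  8. ]
```

Advance 1 mm at a time now until the stop shows in the force.

Call:
carry_out --pt "0 -0.001 0 0 0 0 0" --pt "0 -0.001 0 0 0 0 0" --pt "0 -0.001 0 0 0 0 0" --pt "0 0 0 0 0 0 0"

```text
t: 4.4
tcp_pos: [0.5801, -0.0592, 0.3198]
tcp_rot: [179.9, -0.0, 19.2]
force: [2.2, -4.4, 3.2]
width: 0.0001
```

Call:
carry_out --pt "0 -0.001 0 0 0 0 0" --pt "0 0 0 0 0 0 0"

```text
t: 4.57
tcp_pos: [0.5799, -0.0587, 0.3199]
tcp_rot: [179.8, -0.0, 19.2]
force: [3.1, -5.4, 3.9]
width: -0.0001
```

Call:
carry_out --pt "0 -0.001 0 0 0 0 0" --pt "0 0 0 0 0 0 0"

```text
t: 4.73
tcp_pos: [0.5798, -0.0583, 0.3199]
tcp_rot: [179.7, -0.0, 19.2]
force: [2.9, -7.7, 2.7]
width: -0.0002
```

```bash
python3 - <<'E'
from h import *
c=state()
E
```

```text
t 4.7333 tip [-0.7 21.6 -8.5] rot [179.7  -0.   19.2] F [ 0.2 -8.2  2.7]
red [ 194  231   37   41 1170] [211.7 250.5] @.155 [ 0.1 43.9  0. ] depth [ 5.4 42.2  9.8]
```

Call:
carry_out --pt "0 0.006 0 0 0 0 0" --pt "0 0.01 0 0 0 0 0" --pt "-0.02 0 0.004 0 0 0 0" --pt "-0.017 0 0.004 0 0 0 0" --pt "0 -0.01 0 0 0 0 0" --pt "0 -0.015 0 0 0 0 0" --pt "0 -0.01 0 0 0 0 0" --pt "0 0 0 0 0 0 0" --pt "0 0 0 0 0 0 0"

```text
t: 5.53
tcp_pos: [0.5384, -0.0501, 0.3119]
tcp_rot: [180.0, -0.0, 19.4]
force: [0.1, -0.3, 0.8]
width: -0.0002
```

```bash
python3 - <<'E'
from h import *
c=state();cv2.imwrite('pics/w3.png',c['image'][...,::-1])
E
```

```text
t 5.5333 tip [-37.   42.9 -16.5] rot [180.   -0.   19.4] F [ 0.  -0.3  0.8]
red [ 237  160   46   46 1636] [259.6 182.9] @.155 [ 0.1 42.8  0. ] depth [ 2.5 42.8  8.6]
```

View pics/w3.png

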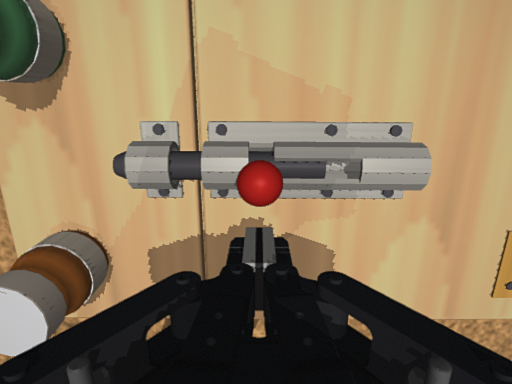

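Call:
carry_out --pt "0.004 0 0 0 0 0 0" --pt "0.004 0 0 0 0 0 0" --pt "0.004 0 0 0 0 0 0" --pt "0.004 0 0 0 0 0 0" --pt "0.003 0 0 0 0 0 0" --pt "0.003 0 0 0 0 0 0" --pt "0.003 0 0 0 0 0 0" --pt "0.003 0 0 0 0 0 0" --pt "0 0 0 0 0 0 0"

```text
t: 6.33
tcp_pos: [0.5651, -0.042, 0.3116]
tcp_rot: [180.0, -0.0, 19.2]
force: [0.3, -0.6, -0.3]
width: 0.0
```

```bash
python3 - <<'E'
from h import *
c=state()
E
```

```text
t 6.3333 tip [ -9.2  41.8 -16.8] rot [180.   -0.   19.2] F [ 0.1 -0.6 -0.3]
red [ 236  195   43   44 1499] [256.9 216.4] @.155 [12.7 42.7  0. ] depth [15.5 42.7  6.9]
```

Call:
carry_out --pt "0.003 0 0 0 0 0 0" --pt "0.003 0 0 0 0 0 0" --pt "0.003 0 0 0 0 0 0" --pt "0.003 0 0 0 0 0 0" --pt "0.003 0 0 0 0 0 0" --pt "0.003 0 0 0 0 0 0" --pt "0.002 0 0 0 0 0 0" --pt "0.002 0 0 0 0 0 0" --pt "0 0 0 0 0 0 0"

```text
t: 7.13
tcp_pos: [0.5859, -0.0347, 0.3119]
tcp_rot: [180.0, -0.1, 19.2]
force: [-1.3, -0.1, -0.1]
width: -0.0003
```

```bash
python3 - <<'E'
from h import *
c=state()
E
```

```text
t 7.1333 tip [ 13.   41.8 -16.5] rot [ 1.80e+02 -1.00e-01  1.92e+01] F [-1.2  0.3 -0.1]
red [ 238  188   39   39 1186] [257.3 207.1] @.155 [39.3 42.6  0. ] depth [35.7 42.7 -9.7]
```

Call:
carry_out --pt "0.0015 0 0 0 0 0 0" --pt "0.0015 0 0 0 0 0 0" --pt "0 0 -0.01 0 0 0 0" --pt "0 0 -0.015 0 0 0 0" --pt "0.013 0 0 0 0 0 0" --pt "0.013 0 0 0 0 0 0" --pt "0 0 0.008 0 0 0 0" --pt "0 0 0 0 0 0 0"

```text
t: 7.85
tcp_pos: [0.6128, -0.0251, 0.3281]
tcp_rot: [-180.0, 0.0, 19.3]
force: [0.0, -0.7, -0.2]
width: -0.0002
```

```bash
python3 - <<'E'
from h import *
c=state()
E
```

```text
t 7.85 tip [41.5 41.9 -0.3] rot [-180.     0.    19.3] F [-0.2 -0.7 -0.2]
red [252 224  13   3  25] [257.8 225.2] @.155 [52.  42.6  0. ] depth [ 43.7  42.7 -18.9]
```

Call:
carry_out --pt "0 0 0.004 0 0 0 0" --pt "0 0 0.004 0 0 0 0" --pt "0 0 0.003 0 0 0 0" --pt "0 0 0.002 0 0 0 0" --pt "0 0 0.002 0 0 0 0" --pt "0 0 0.002 0 0 0 0" --pt "0 0 0 0 0 0 0"

```text
t: 8.48
tcp_pos: [0.6127, -0.0254, 0.3116]
tcp_rot: [180.0, -0.0, 19.2]
force: [1.6, 0.1, 1.0]
width: 0.0001
```

Call:
carry_out --pt "0 0 0.002 0 0 0 0" --pt "0 0 0.002 0 0 0 0" --pt "0 0 0.002 0 0 0 0" --pt "0 0 0 0 0 0 0"

```text
t: 8.82
tcp_pos: [0.6123, -0.0254, 0.305]
tcp_rot: [-180.0, 0.1, 19.2]
force: [1.0, -0.3, 0.7]
width: -0.0002
```

```bash
python3 - <<'E'
from h import *
c=state()
E
```

```text
t 8.8167 tip [ 40.9  41.9 -23.4] rot [-1.80e+02  1.00e-01  1.92e+01] F [ 0.8 -0.6  0.7]
red [248 221  19   6  75] [257.2 224.3] @.155 [61.6 42.7  0. ] depth [ 48.   43.  -31.4]
red [241 226   6  11  28] [243.  232.5] @.155 [57.9 48.7  0. ] depth [ 43.8  50.5 -30.2]
```

Tip at 131.6 mm; ball top should end at 125 mm. Continue in small steps.

Call:
carry_out --pt "0 0 0.0015 0 0 0 0" --pt "0 0 0.0015 0 0 0 0" --pt "0 0 0.001 0 0 0 0" --pt "0 0 0.001 0 0 0 0" --pt "0 0 0 0 0 0 0"

```text
t: 9.28
tcp_pos: [0.6126, -0.0254, 0.3004]
tcp_rot: [-180.0, 0.0, 19.2]
force: [0.4, -0.2, 0.2]
width: -0.0003
```

Call:
carry_out --pt "0 0 0.001 0 0 0 0" --pt "0 0 0 0 0 0 0"

```text
t: 9.45
tcp_pos: [0.6126, -0.0253, 0.2996]
tcp_rot: [-180.0, 0.0, 19.2]
force: [-0.1, 0.6, 1.1]
width: 0.0003
```

Call:
carry_out --pt "0 0 0.001 0 0 0 0" --pt "0 0 0 0 0 0 0"

```text
t: 9.62
tcp_pos: [0.6126, -0.0254, 0.2986]
tcp_rot: [-180.0, 0.0, 19.2]
force: [1.5, -0.4, 0.8]
width: 0.0003
```

Call:
carry_out --pt "0 0 0.001 0 0 0 0" --pt "0 0 0 0 0 0 0"

```text
t: 9.78
tcp_pos: [0.6127, -0.0253, 0.298]
tcp_rot: [180.0, -0.0, 19.2]
force: [-0.5, 1.4, 3.3]
width: -0.0004
```

Call:
carry_out --pt "0 0 0.001 0 0 0 0" --pt "0 0 0 0 0 0 0"

```text
t: 9.95
tcp_pos: [0.6127, -0.0253, 0.2977]
tcp_rot: [180.0, -0.1, 19.2]
force: [-0.9, 0.8, 6.7]
width: 0.0001
```

```bash
python3 - <<'E'
from h import *
c=state();cv2.imwrite('pics/w4.png',c['image'][...,::-1])
E
```

```text
t 9.95 tip [ 41.3  41.8 -30.7] rot [ 1.80e+02 -1.00e-01  1.92e+01] F [-0.6  1.   6.7]
red [248 222  18   5  59] [257.3 224.5] @.155 [65.4 42.5  0. ] depth [ 48.2  42.7 -40. ]
red [241 229   4   8  23] [242.9 233.3] @.155 [61.7 48.2  0. ] depth [ 43.7  50.5 -38.6]
```

View pics/w4.png

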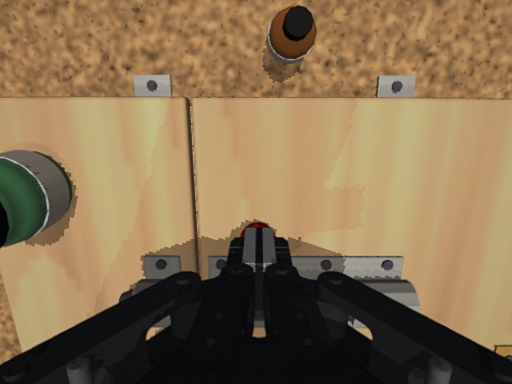

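Stop reached (force rises at tip 124.5 mm, with the ball beneath). Rise and look back from clear.

Call:
carry_out --pt "0 0 -0.005 0 0 0 0" --pt "0 0 -0.02 0 0 0 0" --pt "0 0 -0.03 0 0 0 0" --pt "0 0 -0.03 0 0 0 0" --pt "-0.03 0 -0.03 0 0 0 0" --pt "-0.03 0 0 0 0 0 0" --pt "-0.03 0 0 0 0 0 0" --pt "0 0 0 0 0 0 0" --pt "0 0 0 0 0 0 0"

```text
t: 10.75
tcp_pos: [0.5265, -0.0552, 0.4113]
tcp_rot: [-180.0, 0.1, 19.2]
force: [-0.1, -0.1, 1.1]
width: 0.0001
```

```bash
python3 - <<'E'
from h import *
c=state();cv2.imwrite('pics/w5.png',c['image'][...,::-1])
s,ce=red(c)[0];print('@.115',rel(plane(c,ce,.115)[0]))
P=cloud(c);x,y,w,h,_=s;print('ball top z',np.nanmax(P[y:y+h,x:x+w,2]))
b=vision.camera('top');print([(ce.round(1),rel(plane(b,ce,.115)[0])) for s,ce in red(b)])
print(readout.get_obs()['joint_velocities'])
E
```

```text
t 10.75 tip [-49.9  42.1  82.9] rot [-1.80e+02  1.00e-01  1.92e+01] F [-0.2 -0.1  1.1]
red [247  62  23  23 432] [258.1  73.9] @.155 [37.2 42.7  0. ] depth [ 39.2  42.8 -29.9]
@.115 [ 39.8  42.8 -40. ]
ball top z 0.12628588607607544
[(array([ 95.5, 225.1]), array([105.7, 562. , -40. ]))]
[ 0.38997098  1.00670599  1.12123184 -0.06149643 -0.08205417  0.01299925]
```

View pics/w5.png

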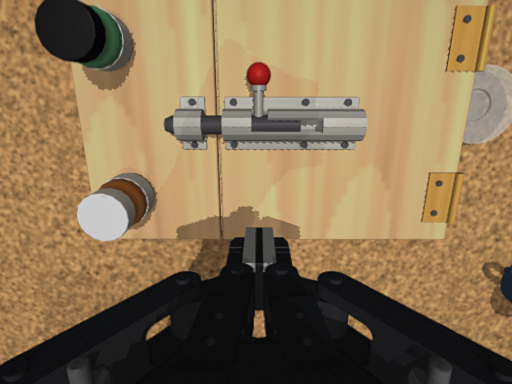

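```bash
python3 -c "
from h import *
print(finish_job())"
```

```text
the job is handed in; nothing more can be done
None
```

The bolt is shot home and the red knob lies level in the side notch. I handed the job in at about 11 s of the 48 s allowed; the hand-in reports no verdict.

- **Bolt:** I pushed it along the slot with the closed fingertip until it stopped. It moved about 43 mm and the push force had risen to about 8 N. Other marks on the chest suggest it started 2–4 mm forward of fully drawn.
- **Knob:** I pushed it sideways through the notch to about 1 rad, then pressed it down from above to its stop at about 7 N.
- **Final look from clear:**
    - The rod passes right through the keeper and the pin points to chest +x.
    - The ball's top is at 126 mm (125 expected) and the ball sits about 40 mm sideways from where it started.
    - The lid looks shut; I judged this by eye only.
    - The jars, dish and dropper look undisturbed in the wrist pictures. I did not re-check the wash bottle, mug or forceps, but the arm never worked near them.

**Checks that disagreed or gave nothing:**
- The top camera could not confirm the knob at the end; it picked up only the wash bottle's red cap.
- Different marks on the chest put the ball's position along the slot 2–3 mm apart, so I relied on the felt stop and the notch itself.
- The last joint-speed reading was about 1 in joints 2 and 3 (if degrees/s, small), with the gripper well clear of everything.

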